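Find the transport case that rattles

TASK

One of the two identical sealed aluminium transport cases on the field-lab bench has a loose block inside. Lift and tip them lengthwise, one after the other, until you have felt a block slide from the middle to an end (feel it, do not infer it from the other case being solid). Without dropping anything, set that case down flat in the shallow white tray for repacking, and leave the solid one standing flat on the bench outside the tray.

Things in the scene. Friction and masses are not known exactly. Their poses are not given: they have to be found in the camera images.
- case_1: One of two identical sealed aluminium cases: upright box 110 mm long (own x), 48 wide (own y), 50 high, flat lid with grey panel and four screws, dark seam near the top, dark latch on each end (5 mm proud). Grip it by the plain long sides, 48 mm apart. Origin: centre of the underside, z up. About 0.65 kg. Which of the two has the loose block changes.
- case_2: One of two identical sealed aluminium cases: upright box 110 mm long (own x), 48 wide (own y), 50 high, flat lid with grey panel and four screws, dark seam near the top, dark latch on each end (5 mm proud). Grip it by the plain long sides, 48 mm apart. Origin: centre of the underside, z up. About 0.65 kg. Which of the two has the loose block changes.
- core_1 (a joint): Unseen 0.4 kg block in case_1: slide in m along the case's x, 0 = middle, as at start; felt as its weight shifting (0.08 N m). One case's block is loose: it slides 22 mm to the low end in half a second when the case is tipped lengthwise, either end down, 30 to 45 deg (over about 20), and stays there when level. The other's moves under 4 mm. Sideways tipping does nothing.
- core_2 (a joint): Unseen 0.4 kg block in case_2: slide in m along the case's x, 0 = middle, as at start; felt as its weight shifting (0.08 N m). One case's block is loose: it slides 22 mm to the low end in half a second when the case is tipped lengthwise, either end down, 30 to 45 deg (over about 20), and stays there when level. The other's moves under 4 mm. Sideways tipping does nothing.
- tray: The repacking tray, a shallow open white plastic tray fixed to the bench: 200 mm long (own x), 170 mm wide (own y), 22 mm high, walls and floor 4 mm thick. Origin: centre of the underside, on the bench; the inner floor is 4 mm above it. There is room inside for one case and the open gripper at its middle, the case along the tray's length.

How it is judged:
On the way:
1. a case is tipped by more than 20 degrees and its inner block has slid more than 12 mm from the middle ((((value of joint core_1 above 0.012 m or value of joint core_1 below -0.012 m) and angle between case_1's own z axis and vertical above 0.35 rad) or ((value of joint core_2 above 0.012 m or value of joint core_2 below -0.012 m) and angle between case_2's own z axis and vertical above 0.35 rad))), for 0.1 s.
At the end, for the whole second after the job is handed in: The case whose inner block has slid (more than 12 mm from its middle) lies flat (within 8 degrees) on the tray's floor, inside its walls; the other case, whose block has not slid, stands flat (within 8 degrees) on the bench outside the tray; both are at rest ((((value of joint core_1 above 0.012 m or value of joint core_1 below -0.012 m) and not (value of joint core_2 above 0.012 m or value of joint core_2 below -0.012 m) and (x of case_1 in the frame of tray between -0.09 and 0.09 m and y of case_1 in the frame of tray between -0.075 and 0.075 m and z of case_1 in the frame of tray below 0.015 m and angle between case_1's own z axis and vertical below 0.15 rad) and ((x of case_2 in the frame of tray above 0.1 m or x of case_2 in the frame of tray below -0.1 m or y of case_2 in the frame of tray above 0.085 m or y of case_2 in the frame of tray below -0.085 m) and height (world z) of case_2 between -0.01 and 0.015 m and angle between case_2's own z axis and vertical below 0.15 rad) and linear speed of each of case_1, case_2 below 0.03 m/s) or ((value of joint core_2 above 0.012 m or value of joint core_2 below -0.012 m) and not (value of joint core_1 above 0.012 m or value of joint core_1 below -0.012 m) and (x of case_2 in the frame of tray between -0.09 and 0.09 m and y of case_2 in the frame of tray between -0.075 and 0.075 m and z of case_2 in the frame of tray below 0.015 m and angle between case_2's own z axis and vertical below 0.15 rad) and ((x of case_1 in the frame of tray above 0.1 m or x of case_1 in the frame of tray below -0.1 m or y of case_1 in the frame of tray above 0.085 m or y of case_1 in the frame of tray below -0.085 m) and height (world z) of case_1 between -0.01 and 0.015 m and angle between case_1's own z axis and vertical below 0.15 rad) and linear speed of each of case_1, case_2 below 0.03 m/s))); the robot touches nothing.
It fails at once if case_1 is dropped (moving faster than 0.7 m/s with no robot finger on it, as after a fall of about 25 mm) (linear speed of case_1 above 0.7 m/s and contact force between the fingers and case_1 below 0.05 N).
It fails at once if case_2 is dropped (moving faster than 0.7 m/s with no robot finger on it, as after a fall of about 25 mm) (linear speed of case_2 above 0.7 m/s and contact force between the fingers and case_2 below 0.05 N).
It also fails if it takes over 67 s, if anything falls off the work surface, if the arm or the gripper's body presses on something with over 40 N, if the wrist force passes 120 N, or if a joint passes its speed limit or range.

ROBOT

A 7-joint arm with a two-finger parallel gripper is mounted at the origin on the work surface. World frame = base frame: x ahead of the robot, y to its left, z up, the work surface at z = 0. Lengths are in m, angles in rad, forces in N, time in s.
With the tool pointing down it reaches from about 0.4 to 0.75 m from the base axis. Payload 19.5 kg.
Tool frame: the origin (TCP) lies at the centre of the arm's flange, where the gripper is bolted on; the fingertips stand 173 mm ahead of it and the grasp point (between the pads) lies 155 mm ahead of it; z points along the fingers, y is the line along which they close (so a half turn about z gives the same grasp; the last joint's range is limited). The gripper opens to 85 mm and grips with 20 to 120 N. Pads are 22 mm wide; open, the fingers measure 114 mm over their backs; the gripper's body (76 mm by 85 mm) begins 54 mm behind the grasp point. The pads swing forward as they close: fully open they stand 13 mm farther back than shut.
Start: joints at [1.249, 0.707, -0.028, 1.485, 0.022, 0.951, -0.075], TCP at [0.159, -0.553, 0.405] pointing down, gripper open.
Joint ranges: [-2.71, 2.71], [-0.32, 2.16], [-1.57, 1.52], [0, 2.45], [-1.46, 4.6], [0, 2.02], [-2.83, 2.83]. Speed limits (rad/s): [1.89, 1.89, 2.57, 2.57, 3.01, 3.01, 3.01].

INTERFACE

Orientations are given as a unit quaternion [w, x, y, z].
In Python, from plant import env gives the robot as it stands. The module is installed in compiled form; this text tells all that it offers.
- The arm moves only by the tool play_rows, never from a script. Its argument "deltas" is a list of rows, each an object of numbers: "rx", "ry", "rz": the turn, a rotation vector about the tool's x, y, z in degrees; "tx", "ty", "tz": the shift along the tool's x, y, z in mm; "claw": the opening, from 0 (shut) to 1 (fully open). In form: [{"rx": .., "ry": .., "rz": .., "tx": .., "ty": .., "tz": .., "claw": ..}, ...]. A call has 1 to 20 rows; each row is the pose to reach, as a shift and turn from the pose commanded when the call began, along the tool's axes at that moment; what a row does not reach only later rows make up. A row lasts 1/10 s, in which the tool goes at most 50 mm and 8.59 degrees, less where a joint would pass 70% of its speed; a pose out of reach is approached as far as the arm can. A call with a gripper value outside its range is refused whole. The fingers move at their own pace and stop on an object; the grip force is fixed at half the most. Time passes only in rows, so rows that repeat a pose let the fingers close. It gives the time, the measured TCP pose, the force, the opening and the grip force at its end, in the units of the state.
- env.read_state(): the state, without advancing time (a new reading comes with each control period).
- env.capture(name): name is "side" or "top"; returns the picture (420x560x3 uint8, red, green, blue); there is no depth.
- env.camera_params(name): a dict with "intrinsics" (3x3 intrinsics, pixels), "T" (4x4, takes a point from camera to world coordinates). Camera axes: x right, y down, z forward; pixel columns grow to the right and rows downward; lengths in m; the calibration is good to about 2 mm. A picture is of the moment at which its call begins. camera_params takes no time and is no camera call.
- env.sign_off(): hands the job in; it is judged then, once.
Trained networks look in the newest picture that a camera, given by its name, has taken for a name from the list of things; names that differ only in an ending like _2 or _b are one class to them, and where a whole thing is asked for, a point or a joint stands for the part that bears it (a point fixed in the world has none). Each returns a list of dicts, best first, with "p" (0 to 1); they miss things now and then, are a little off and sometimes report something else, mostly with a low value. They report only what shows in the picture. A call takes as long as a camera call.
- env.trace(label, camera): "region" (420x560 bool, what is visible of it) and "location" ([column, row] in pixels, amid what is visible of it).
The state is a dict: "t": time; "joints": joint angles; "qd": joint speeds; "tau": joint torques, N m; "eef_pos": TCP position; "tcp_rot": TCP orientation; "ft_force": force on the tool from outside, world axes, zero at the start; "wrist_torque": the same for the moment, N m; "finger_gap": finger opening in m; "finger_force": force on a finger pad.
Only numpy, scipy, OpenCV 4.12 (cv2) and the standard library are available. Lean on these libraries where they do the work, as an engineer would, in place of code of your own. Each camera call takes 0.05 s, during which the arm holds its last target. There are 200 camera calls.

## Working session

There is one attempt and no reset: what is moved stays moved. The work goes in short steps, Python scripts to look and compute and a tool call to move; the robot and the scene stay as the last step left them, time stands still between calls to the robot, and variables do not carry over. Pictures are saved under pics/ and viewed, at most 10 in all, crops included, and the job is handed in when it is done.

Besides the shell and the picture viewer there is one more tool, called after "Call:" by a JSON object that holds its "fn" and its "kwargs", one argument or row to a line. play_rows: Moves the arm, as the interface text tells. Its arguments: {"type":"object","properties":{"deltas":{"type":"array","items":{"type":"object","properties":{"rx":{"type":"number"},"ry":{"type":"number"},"rz":{"type":"number"},"tx":{"type":"number"},"ty":{"type":"number"},"tz":{"type":"number"},"claw":{"type":"number"}}}}},"required":["deltas"]}

```bash
mkdir -p pics
python3 - <<'E'
from plant import env
import cv2,numpy as np
for n in("top","side"):
    im=env.capture(n); cv2.imwrite(f"pics/{n}0.png",im[:,:,::-1])
    for l in("case_1","tray"):
        for d in env.trace(l,n):
            print(n,l,round(d["p"],2),d["location"],d["region"].sum())
    p=env.camera_params(n);print(p["intrinsics"],p["T"].round(3) if hasattr(p["T"],"round") else p["T"])
s=env.read_state()
for k in s: print(k,np.round(s[k],3))
E
```

```text
top case_1 0.82 [183.8, 221.9] 1468
top case_1 0.57 [289.5, 210.3] 1173
top tray 0.98 [399.8, 219.4] 7088
[[385.68185649   0.         283.57099841]
 [  0.         385.68185649 216.09845333]
 [  0.           0.           1.        ]] [[ 0.009 -0.997  0.076  0.43 ]
 [-1.    -0.009 -0.005  0.031]
 [ 0.006 -0.076 -0.997  0.875]
 [ 0.     0.     0.     1.   ]]
side case_1 0.71 [252.9, 310.9] 2408
side case_1 0.55 [286.0, 225.0] 1599
side tray 0.75 [329.8, 169.1] 3515
[[423.24785995   0.         284.5026506 ]
 [  0.         423.24785995 206.19525472]
 [  0.           0.           1.        ]] [[-0.924 -0.237  0.3    0.234]
 [-0.381  0.617 -0.688  0.635]
 [-0.022 -0.751 -0.66   0.675]
 [ 0.     0.     0.     1.   ]]
t 0.3
joints [ 1.249  0.707 -0.028  1.485  0.022  0.951 -0.075]
qd [ 0.001 -0.002 -0.    -0.    -0.002 -0.001 -0.001]
tau [-0.0000e+00 -8.8225e+01  1.2330e+00 -2.3609e+01  1.7000e-02  4.0000e-03
 -0.0000e+00]
eef_pos [ 0.159 -0.553  0.405]
tcp_rot [-0.     0.99   0.139 -0.   ]
ft_force [ 0.179 -0.891  0.31 ]
wrist_torque [ 0.055 -0.004  0.003]
finger_force 0.0
finger_gap 0.085
```

View pics/top0.png

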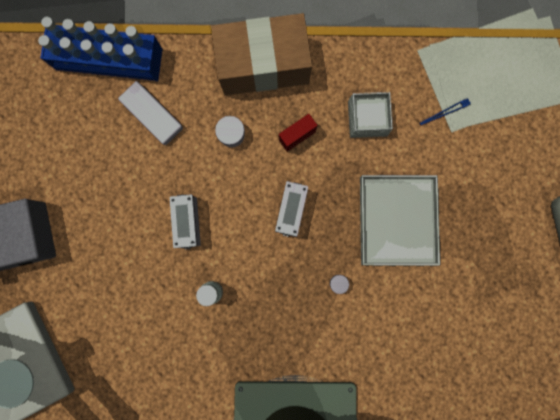

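View pics/side0.png

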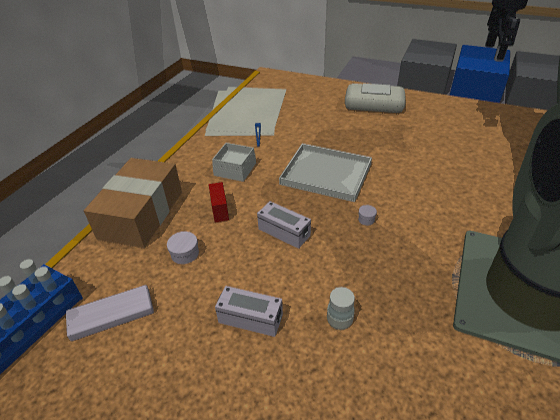

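```bash
cat > h.py <<'E'
from plant import env
import cv2,numpy as np
def ray(n,uv,z):
    p=env.camera_params(n);K=np.array(p["intrinsics"]);T=np.array(p["T"])
    d=T[:3,:3]@np.linalg.solve(K,[uv[0],uv[1],1.]);o=T[:3,3]
    return (o+d*(z-o[2])/d[2])[:2]
def proj(n,P):
    p=env.camera_params(n);K=np.array(p["intrinsics"]);T=np.array(p["T"])
    c=(np.atleast_2d(P)-T[:3,3])@T[:3,:3];q=c@K.T;return q[:,:2]/q[:,2:]
def box(x,y,th,z,L,W,H):
    c,s=np.cos(th),np.sin(th)
    return np.array([[x+c*a-s*b,y+s*a+c*b,z+h] for a in(-L/2,L/2) for b in(-W/2,W/2) for h in(0,H)])
def fit(region,L,W,H,n="top",z=0):
    # fit pose so that hull of projected box matches region (IoU)
    from scipy.optimize import minimize
    ys,xs=np.nonzero(region);c0=ray(n,(xs.mean(),ys.mean()),z+H*.6)
    def cost(v):
        m=np.zeros(region.shape,np.float32)
        h=cv2.convexHull(proj(n,box(v[0],v[1],v[2],z,L,W,H)).astype(np.float32))
        m=np.zeros(region.shape,np.uint8);cv2.fillConvexPoly(m,np.round(h*16).astype(np.int32),1,shift=4)
        m=m>0;return 1-(m&region).sum()/(m|region).sum()
    best=None
    for th in np.arange(0,np.pi,np.pi/8):
        r=minimize(cost,[*c0,th],method="Nelder-Mead",options=dict(initial_simplex=[[*c0,th],[c0[0]+.01,c0[1],th],[c0[0],c0[1]+.01,th],[*c0,th+.2]],xatol=1e-4,fatol=1e-4))
        if best is None or r.fun<best.fun: best=r
    return best.x,best.fun
E
python3 - <<'E'
from h import *
for n in("top","side"):
    env.capture(n)
    for l,D in(("case_1",(.112,.048,.05)),("tray",(.2,.17,.022))):
        for d in env.trace(l,n):
            v,f=fit(d["region"],*D,n=n); print(n,l,d["p"],v[:2].round(4),np.degrees(v[2]).round(1),round(f,3))
E
```

```text
top case_1 0.69 [0.5097 0.0117] -12.6 0.047
top case_1 0.56 [0.4789 0.2434] 185.4 0.055
top tray 0.68 [ 0.4884 -0.2302] 180.5 0.018
side case_1 0.89 [0.5086 0.0148] -14.2 0.062
side tray 0.68 [ 0.4885 -0.2299] 0.9 0.061
```

The top view shows one case at about (183,222), the other at about (291,209), and the tray at (400,220). Both cameras agree on the middle case's pose to a few mm, so I'll start with that one.

```bash
cat >> h.py <<'E'
from scipy.spatial.transform import Rotation as Ro
def delta(x,y,z,yaw,pitch=0,g=.155):
    """print tool-frame deltas to put grasp point at x,y,z; tool x at yaw, tipped by pitch about tool y (deg)"""
    s=env.read_state();w=s["tcp_rot"];R=Ro.from_quat([w[1],w[2],w[3],w[0]])
    Rt=Ro.from_euler("z",yaw,degrees=True)*Ro.from_euler("x",180,degrees=True)*Ro.from_euler("y",pitch,degrees=True)
    p=np.array([x,y,z])-Rt.apply([0,0,g])
    print("t",(R.inv().apply(p-s["eef_pos"])*1000).round(1),"r",np.degrees((R.inv()*Rt).as_rotvec()).round(2),"time",s["t"])
E
python3 -c "
from h import *
delta(.509,.013,.13,-13.5)"
```

```text
t [ 492.8 -446.9  119.7] r [-1.000e-02  0.000e+00  2.953e+01] time 0.6
```

Call:
{"fn": "play_rows", "kwargs": {
  "deltas": [
    {"tx":493,"ty":-447,"tz":60,"rz":29.5,"claw":1},
    {"tx":493,"ty":-447,"tz":60,"rz":29.5,"claw":1},
    {"tx":493,"ty":-447,"tz":60,"rz":29.5,"claw":1},
    {"tx":493,"ty":-447,"tz":60,"rz":29.5,"claw":1},
    {"tx":493,"ty":-447,"tz":60,"rz":29.5,"claw":1},
    {"tx":493,"ty":-447,"tz":60,"rz":29.5,"claw":1},
    {"tx":493,"ty":-447,"tz":60,"rz":29.5,"claw":1},
    {"tx":493,"ty":-447,"tz":60,"rz":29.5,"claw":1},
    {"tx":493,"ty":-447,"tz":60,"rz":29.5,"claw":1},
    {"tx":493,"ty":-447,"tz":60,"rz":29.5,"claw":1},
    {"tx":493,"ty":-447,"tz":60,"rz":29.5,"claw":1},
    {"tx":493,"ty":-447,"tz":60,"rz":29.5,"claw":1},
    {"tx":493,"ty":-447,"tz":60,"rz":29.5,"claw":1},
    {"tx":493,"ty":-447,"tz":60,"rz":29.5,"claw":1},
    {"tx":493,"ty":-447,"tz":80,"rz":29.5,"claw":1},
    {"tx":493,"ty":-447,"tz":100,"rz":29.5,"claw":1},
    {"tx":493,"ty":-447,"tz":120,"rz":29.5,"claw":1},
    {"tx":493,"ty":-447,"tz":120,"rz":29.5,"claw":1}
  ]
}}

```text
invalid input
```

Run:
```python
from h import *
s=env.read_state();print(s["eef_pos"],s["joints"],s["ft_force"],s["wrist_torque"])
delta(.509,.013,.028,-13.5)
im=env.capture("side");cv2.imwrite("pics/s1.png",cv2.resize(im[120:340,180:460,::-1],None,fx=2,fy=2))
```

```text
[ 0.15878932 -0.55262318  0.40466422] [ 1.2493117   0.70649944 -0.02761063  1.4846169   0.02197414  0.95092049
 -0.07550253] [ 0.44013977 -0.05160515 -0.03713409] [ 0.01387343  0.03007904 -0.00320325]
t [ 492.8 -446.9  221.7] r [-1.000e-02  0.000e+00  2.953e+01] time 0.6
```

View pics/s1.png

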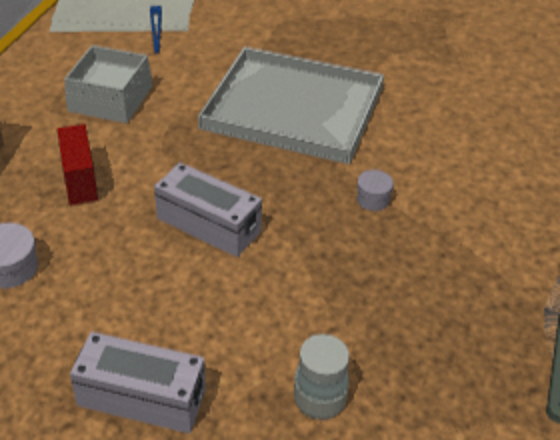

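The call was refused and the arm has not moved. The crop shows both cases upright, at (208,208) and (140,380), with the tray at (292,103). I'll retry with all seven keys in each row.

Call:
{"fn": "play_rows", "kwargs": {
  "deltas": [
    {"rx":0,"ry":0,"rz":29.5,"tx":493,"ty":-447,"tz":60,"claw":1},
    {"rx":0,"ry":0,"rz":29.5,"tx":493,"ty":-447,"tz":60,"claw":1},
    {"rx":0,"ry":0,"rz":29.5,"tx":493,"ty":-447,"tz":60,"claw":1},
    {"rx":0,"ry":0,"rz":29.5,"tx":493,"ty":-447,"tz":60,"claw":1},
    {"rx":0,"ry":0,"rz":29.5,"tx":493,"ty":-447,"tz":60,"claw":1},
    {"rx":0,"ry":0,"rz":29.5,"tx":493,"ty":-447,"tz":60,"claw":1},
    {"rx":0,"ry":0,"rz":29.5,"tx":493,"ty":-447,"tz":60,"claw":1},
    {"rx":0,"ry":0,"rz":29.5,"tx":493,"ty":-447,"tz":60,"claw":1},
    {"rx":0,"ry":0,"rz":29.5,"tx":493,"ty":-447,"tz":60,"claw":1},
    {"rx":0,"ry":0,"rz":29.5,"tx":493,"ty":-447,"tz":60,"claw":1},
    {"rx":0,"ry":0,"rz":29.5,"tx":493,"ty":-447,"tz":60,"claw":1},
    {"rx":0,"ry":0,"rz":29.5,"tx":493,"ty":-447,"tz":60,"claw":1},
    {"rx":0,"ry":0,"rz":29.5,"tx":493,"ty":-447,"tz":60,"claw":1},
    {"rx":0,"ry":0,"rz":29.5,"tx":493,"ty":-447,"tz":60,"claw":1},
    {"rx":0,"ry":0,"rz":29.5,"tx":493,"ty":-447,"tz":80,"claw":1},
    {"rx":0,"ry":0,"rz":29.5,"tx":493,"ty":-447,"tz":100,"claw":1},
    {"rx":0,"ry":0,"rz":29.5,"tx":493,"ty":-447,"tz":120,"claw":1},
    {"rx":0,"ry":0,"rz":29.5,"tx":493,"ty":-447,"tz":120,"claw":1}
  ]
}}

```text
t: 2.45
eef_pos: [0.5088, 0.0132, 0.2831]
tcp_rot: [0.0, 0.993, -0.117, -0.001]
ft_force: [0.0, 0.1, -0.2]
finger_gap: 0.0854
finger_force: 0.0
```

Call:
{"fn": "play_rows", "kwargs": {
  "deltas": [
    {"rx":0,"ry":0,"rz":0,"tx":0,"ty":0,"tz":30,"claw":1},
    {"rx":0,"ry":0,"rz":0,"tx":0,"ty":0,"tz":60,"claw":1},
    {"rx":0,"ry":0,"rz":0,"tx":0,"ty":0,"tz":85,"claw":1},
    {"rx":0,"ry":0,"rz":0,"tx":0,"ty":0,"tz":100,"claw":1},
    {"rx":0,"ry":0,"rz":0,"tx":0,"ty":0,"tz":100,"claw":1},
    {"rx":0,"ry":0,"rz":0,"tx":0,"ty":0,"tz":100,"claw":0.4},
    {"rx":0,"ry":0,"rz":0,"tx":0,"ty":0,"tz":100,"claw":0.4},
    {"rx":0,"ry":0,"rz":0,"tx":0,"ty":0,"tz":100,"claw":0.2},
    {"rx":0,"ry":0,"rz":0,"tx":0,"ty":0,"tz":100,"claw":0.2},
    {"rx":0,"ry":0,"rz":0,"tx":0,"ty":0,"tz":100,"claw":0.2},
    {"rx":0,"ry":0,"rz":0,"tx":0,"ty":0,"tz":100,"claw":0.2}
  ]
}}

```text
t: 3.55
eef_pos: [0.5094, 0.0131, 0.186]
tcp_rot: [-0.0, 0.993, -0.117, 0.001]
ft_force: [-2.5, -0.0, 14.9]
finger_gap: 0.0476
finger_force: 61.1
```

```bash
python3 -c "
from h import *
s=env.read_state();print(s['eef_pos'],s['joints'],s['finger_gap'],s['finger_force'],s['ft_force'],s['wrist_torque'])"
```

```text
[0.50943087 0.01311349 0.18602911] [-0.15257127  0.99018709  0.11935689  1.89923162 -0.37923932  0.27228003
 -1.52612858] 0.047589536186003714 61.07873171567917 [-2.52920810e+00 -4.72343883e-03  1.49118481e+01] [-0.11309259  0.42174875  0.23403608]
```

Call:
{"fn": "play_rows", "kwargs": {
  "deltas": [
    {"rx":0,"ry":0,"rz":0,"tx":0,"ty":0,"tz":-10,"claw":0.2},
    {"rx":0,"ry":0,"rz":0,"tx":0,"ty":0,"tz":-30,"claw":0.2},
    {"rx":0,"ry":0,"rz":0,"tx":0,"ty":0,"tz":-60,"claw":0.2},
    {"rx":0,"ry":0,"rz":0,"tx":0,"ty":0,"tz":-90,"claw":0.2},
    {"rx":0,"ry":0,"rz":0,"tx":0,"ty":0,"tz":-115,"claw":0.2},
    {"rx":0,"ry":0,"rz":0,"tx":0,"ty":0,"tz":-130,"claw":0.2},
    {"rx":0,"ry":0,"rz":0,"tx":0,"ty":0,"tz":-130,"claw":0.2},
    {"rx":0,"ry":0,"rz":0,"tx":0,"ty":0,"tz":-130,"claw":0.2},
    {"rx":0,"ry":0,"rz":0,"tx":0,"ty":0,"tz":-130,"claw":0.2},
    {"rx":0,"ry":0,"rz":0,"tx":0,"ty":0,"tz":-130,"claw":0.2}
  ]
}}

```text
t: 4.55
eef_pos: [0.5091, 0.0131, 0.314]
tcp_rot: [0.0, 0.993, -0.117, -0.001]
ft_force: [-0.1, -0.2, -6.9]
finger_gap: 0.0472
finger_force: 64.5
```

```bash
cat > st.py <<'E'
from h import *
# average readings over camera-call periods; moment in the tool frame
for i in range(4):
    env.capture("top")
    s=env.read_state();w=s["tcp_rot"];R=Ro.from_quat([w[1],w[2],w[3],w[0]])
    print(s["t"],s["eef_pos"].round(4) if hasattr(s["eef_pos"],"round") else s["eef_pos"],"F",np.round(s["ft_force"],2),"M_tool",R.inv().apply(s["wrist_torque"]).round(3))
print(np.round(s["joints"],3),s["finger_gap"],s["finger_force"])
E
python3 st.py
```

```text
4.6 [0.5091 0.0131 0.3141] F [-0.18 -0.27 -6.74] M_tool [-0.033 -0.015  0.01 ]
4.65 [0.5091 0.0131 0.3142] F [ 0.92  0.11 -7.1 ] M_tool [-0.033 -0.004 -0.005]
4.7 [0.5091 0.0131 0.3143] F [-0.42  0.43 -6.13] M_tool [-0.054 -0.002 -0.037]
4.75 [0.5092 0.0131 0.3144] F [ 0.69 -0.8  -5.83] M_tool [ 0.026 -0.022 -0.02 ]
[-0.225  0.764  0.251  1.837 -0.32   0.58  -1.578] 0.04735722685378642 64.47768777608871
```

Call:
{"fn": "play_rows", "kwargs": {
  "deltas": [
    {"rx":0,"ry":-8,"rz":0,"tx":22,"ty":0,"tz":1,"claw":0.2},
    {"rx":0,"ry":-16,"rz":0,"tx":43,"ty":0,"tz":6,"claw":0.2},
    {"rx":0,"ry":-24,"rz":0,"tx":63,"ty":0,"tz":13,"claw":0.2},
    {"rx":0,"ry":-32,"rz":0,"tx":82,"ty":0,"tz":24,"claw":0.2},
    {"rx":0,"ry":-38,"rz":0,"tx":95,"ty":0,"tz":33,"claw":0.2},
    {"rx":0,"ry":-38,"rz":0,"tx":95,"ty":0,"tz":33,"claw":0.2},
    {"rx":0,"ry":-38,"rz":0,"tx":95,"ty":0,"tz":33,"claw":0.2},
    {"rx":0,"ry":-38,"rz":0,"tx":95,"ty":0,"tz":33,"claw":0.2},
    {"rx":0,"ry":-38,"rz":0,"tx":95,"ty":0,"tz":33,"claw":0.2},
    {"rx":0,"ry":-38,"rz":0,"tx":95,"ty":0,"tz":33,"claw":0.2},
    {"rx":0,"ry":-38,"rz":0,"tx":95,"ty":0,"tz":33,"claw":0.2},
    {"rx":0,"ry":-38,"rz":0,"tx":95,"ty":0,"tz":33,"claw":0.2},
    {"rx":0,"ry":-38,"rz":0,"tx":95,"ty":0,"tz":33,"claw":0.2}
  ]
}}

```text
t: 6.05
eef_pos: [0.6016, -0.009, 0.2818]
tcp_rot: [-0.038, 0.939, -0.111, -0.323]
ft_force: [0.6, -0.5, -6.2]
finger_gap: 0.0476
finger_force: 64.5
```

```bash
python3 st.py
```

```text
6.1 [ 0.6015 -0.009   0.2817] F [-0.39  0.01 -6.3 ] M_tool [-0.024  1.527  0.055]
6.15 [ 0.6016 -0.009   0.2817] F [ 1.52 -0.26 -7.21] M_tool [-0.014  1.527  0.052]
6.2 [ 0.6016 -0.009   0.2817] F [-0.3  -0.31 -7.47] M_tool [-0.03   1.454 -0.019]
6.25 [ 0.6016 -0.009   0.2817] F [-0.32 -0.04 -6.15] M_tool [-0.017  1.535  0.013]
[-0.088  1.073  0.215  1.179 -0.283  1.575 -1.628] 0.047271804567063966 64.49790447950363
```

Call:
{"fn": "play_rows", "kwargs": {
  "deltas": [
    {"rx":0,"ry":8,"rz":0,"tx":-22,"ty":0,"tz":1,"claw":0.2},
    {"rx":0,"ry":16,"rz":0,"tx":-43,"ty":0,"tz":6,"claw":0.2},
    {"rx":0,"ry":24,"rz":0,"tx":-63,"ty":0,"tz":13,"claw":0.2},
    {"rx":0,"ry":32,"rz":0,"tx":-82,"ty":0,"tz":24,"claw":0.2},
    {"rx":0,"ry":38,"rz":0,"tx":-95,"ty":0,"tz":33,"claw":0.2},
    {"rx":0,"ry":38,"rz":0,"tx":-95,"ty":0,"tz":33,"claw":0.2},
    {"rx":0,"ry":38,"rz":0,"tx":-95,"ty":0,"tz":33,"claw":0.2},
    {"rx":0,"ry":38,"rz":0,"tx":-95,"ty":0,"tz":33,"claw":0.2}
  ]
}}

```text
t: 7.05
eef_pos: [0.5097, 0.013, 0.3139]
tcp_rot: [-0.0, 0.993, -0.117, -0.001]
ft_force: [-0.3, -0.5, -6.6]
finger_gap: 0.0473
finger_force: 64.4
```

```bash
python3 st.py; python3 -c "
from h import *
delta(.488,-.230,.08,0)"
```

```text
7.1 [0.5096 0.0129 0.3138] F [ 0.16 -0.17 -7.61] M_tool [ 0.018  0.009 -0.   ]
7.15 [0.5095 0.0129 0.3138] F [-0.07  0.   -6.56] M_tool [-0.019  0.008 -0.015]
7.2 [0.5094 0.013  0.3139] F [-0.42 -0.57 -7.2 ] M_tool [-0.006  0.04   0.066]
7.25 [0.5093 0.0129 0.3139] F [-1.04 -0.21 -6.56] M_tool [ 0.042 -0.02  -0.029]
[-0.225  0.766  0.253  1.837 -0.322  0.58  -1.575] 0.047115159113812956 64.36606407165527
t [ 36.1 241.2  78.9] r [ -0.     0.07 -13.49] time 7.25
```

The level moment changed by about 0.02 N m where 0.08 was expected, so this case is solid. I'll set it back and test the other.

Call:
{"fn": "play_rows", "kwargs": {
  "deltas": [
    {"rx":0,"ry":0,"rz":0,"tx":0,"ty":0,"tz":30,"claw":0.2},
    {"rx":0,"ry":0,"rz":0,"tx":0,"ty":0,"tz":60,"claw":0.2},
    {"rx":0,"ry":0,"rz":0,"tx":0,"ty":0,"tz":90,"claw":0.2},
    {"rx":0,"ry":0,"rz":0,"tx":0,"ty":0,"tz":110,"claw":0.2},
    {"rx":0,"ry":0,"rz":0,"tx":0,"ty":0,"tz":120,"claw":0.2},
    {"rx":0,"ry":0,"rz":0,"tx":0,"ty":0,"tz":125,"claw":0.2},
    {"rx":0,"ry":0,"rz":0,"tx":0,"ty":0,"tz":128,"claw":0.2},
    {"rx":0,"ry":0,"rz":0,"tx":0,"ty":0,"tz":128,"claw":0.2},
    {"rx":0,"ry":0,"rz":0,"tx":0,"ty":0,"tz":128,"claw":0.2}
  ]
}}

```text
t: 8.15
eef_pos: [0.5092, 0.0132, 0.1868]
tcp_rot: [-0.0, 0.993, -0.117, 0.0]
ft_force: [0.5, 0.5, -7.6]
finger_gap: 0.0472
finger_force: 64.3
```

Call:
{"fn": "play_rows", "kwargs": {
  "deltas": [
    {"rx":0,"ry":0,"rz":0,"tx":0,"ty":0,"tz":2,"claw":0.2},
    {"rx":0,"ry":0,"rz":0,"tx":0,"ty":0,"tz":3,"claw":0.2},
    {"rx":0,"ry":0,"rz":0,"tx":0,"ty":0,"tz":3,"claw":0.2}
  ]
}}

```text
t: 8.45
eef_pos: [0.5091, 0.0131, 0.186]
tcp_rot: [-0.001, 0.993, -0.117, 0.001]
ft_force: [-11.6, 0.0, 58.8]
finger_gap: 0.0477
finger_force: 71.4
```

Call:
{"fn": "play_rows", "kwargs": {
  "deltas": [
    {"rx":0,"ry":0,"rz":0,"tx":0,"ty":0,"tz":-2,"claw":0.2},
    {"rx":0,"ry":0,"rz":0,"tx":0,"ty":0,"tz":-2,"claw":0.6},
    {"rx":0,"ry":0,"rz":0,"tx":0,"ty":0,"tz":-2,"claw":1},
    {"rx":0,"ry":0,"rz":0,"tx":0,"ty":0,"tz":-2,"claw":1},
    {"rx":0,"ry":0,"rz":0,"tx":0,"ty":0,"tz":-2,"claw":1},
    {"rx":0,"ry":0,"rz":0,"tx":0,"ty":0,"tz":-10,"claw":1},
    {"rx":0,"ry":0,"rz":0,"tx":0,"ty":0,"tz":-40,"claw":1},
    {"rx":0,"ry":0,"rz":0,"tx":0,"ty":0,"tz":-80,"claw":1},
    {"rx":0,"ry":0,"rz":0,"tx":0,"ty":0,"tz":-120,"claw":1},
    {"rx":0,"ry":0,"rz":0,"tx":0,"ty":0,"tz":-120,"claw":1}
  ]
}}

```text
t: 9.45
eef_pos: [0.5095, 0.0131, 0.3078]
tcp_rot: [-0.001, 0.993, -0.117, 0.003]
ft_force: [0.2, 0.8, -0.9]
finger_gap: 0.0854
finger_force: 0.0
```

Run:
```python
from h import *
for n in("side","top"):
    im=env.capture(n);cv2.imwrite(f"pics/{n}2.png",im[:,:,::-1])
    for d in env.trace("case_1",n):
        v,f=fit(d["region"],.112,.048,.05,n=n); print(n,d["p"],v[:2].round(4),np.degrees(v[2]).round(1),round(f,3))
delta(.479,.243,.13,5.4)
```

```text
side 0.87 [0.5089 0.0131] 164.0 0.061
side 0.85 [0.4784 0.2468] 6.3 0.042
top 0.66 [0.5148 0.2569] 142.8 0.58
t [ -82.5 -216.5   17.8] r [ -0.     0.06 -18.87] time 9.65
```

Call:
{"fn": "play_rows", "kwargs": {
  "deltas": [
    {"rx":0,"ry":0,"rz":-19,"tx":-83,"ty":-218,"tz":0,"claw":1},
    {"rx":0,"ry":0,"rz":-19,"tx":-83,"ty":-218,"tz":0,"claw":1},
    {"rx":0,"ry":0,"rz":-19,"tx":-83,"ty":-218,"tz":0,"claw":1},
    {"rx":0,"ry":0,"rz":-19,"tx":-83,"ty":-218,"tz":0,"claw":1},
    {"rx":0,"ry":0,"rz":-19,"tx":-83,"ty":-218,"tz":0,"claw":1},
    {"rx":0,"ry":0,"rz":-19,"tx":-83,"ty":-218,"tz":0,"claw":1},
    {"rx":0,"ry":0,"rz":-19,"tx":-83,"ty":-218,"tz":20,"claw":1},
    {"rx":0,"ry":0,"rz":-19,"tx":-83,"ty":-218,"tz":20,"claw":1}
  ]
}}

```text
t: 10.45
eef_pos: [0.4787, 0.2438, 0.281]
tcp_rot: [0.001, 0.999, 0.048, -0.002]
ft_force: [0.2, 0.0, 0.1]
finger_gap: 0.0854
finger_force: 0.0
```

```bash
python3 -c "
from h import *
delta(.4785,.245,.031,5.8);print(env.read_state()['joints'])"
```

```text
t [ 0.3 -1.3 95. ] r [ 0.1   0.21 -0.3 ] time 10.45
[-0.64873294  0.84767046  0.2253419   1.76286618 -0.3151126   0.57063053
 -1.70448747]
```

Call:
{"fn": "play_rows", "kwargs": {
  "deltas": [
    {"rx":0,"ry":0,"rz":0,"tx":0,"ty":-1,"tz":30,"claw":1},
    {"rx":0,"ry":0,"rz":0,"tx":0,"ty":-1,"tz":60,"claw":1},
    {"rx":0,"ry":0,"rz":0,"tx":0,"ty":-1,"tz":82,"claw":1},
    {"rx":0,"ry":0,"rz":0,"tx":0,"ty":-1,"tz":96,"claw":1},
    {"rx":0,"ry":0,"rz":0,"tx":0,"ty":-1,"tz":96,"claw":1},
    {"rx":0,"ry":0,"rz":0,"tx":0,"ty":-1,"tz":96,"claw":0.4},
    {"rx":0,"ry":0,"rz":0,"tx":0,"ty":-1,"tz":96,"claw":0.4},
    {"rx":0,"ry":0,"rz":0,"tx":0,"ty":-1,"tz":96,"claw":0.2},
    {"rx":0,"ry":0,"rz":0,"tx":0,"ty":-1,"tz":96,"claw":0.2},
    {"rx":0,"ry":0,"rz":0,"tx":0,"ty":-1,"tz":96,"claw":0.2},
    {"rx":0,"ry":0,"rz":0,"tx":0,"ty":-1,"tz":96,"claw":0.2}
  ]
}}

```text
t: 11.55
eef_pos: [0.4792, 0.2455, 0.1884]
tcp_rot: [-0.0, 0.999, 0.048, 0.001]
ft_force: [-2.1, -2.7, 12.5]
finger_gap: 0.0474
finger_force: 62.2
```

Call:
{"fn": "play_rows", "kwargs": {
  "deltas": [
    {"rx":0,"ry":0,"rz":0,"tx":0,"ty":0,"tz":-10,"claw":0.2},
    {"rx":0,"ry":0,"rz":0,"tx":0,"ty":0,"tz":-30,"claw":0.2},
    {"rx":0,"ry":0,"rz":0,"tx":0,"ty":0,"tz":-60,"claw":0.2},
    {"rx":0,"ry":0,"rz":0,"tx":0,"ty":0,"tz":-90,"claw":0.2},
    {"rx":0,"ry":0,"rz":0,"tx":0,"ty":0,"tz":-115,"claw":0.2},
    {"rx":0,"ry":0,"rz":0,"tx":0,"ty":0,"tz":-130,"claw":0.2},
    {"rx":0,"ry":0,"rz":0,"tx":0,"ty":0,"tz":-130,"claw":0.2},
    {"rx":0,"ry":0,"rz":0,"tx":0,"ty":0,"tz":-130,"claw":0.2},
    {"rx":0,"ry":0,"rz":0,"tx":0,"ty":0,"tz":-130,"claw":0.2},
    {"rx":0,"ry":0,"rz":0,"tx":0,"ty":0,"tz":-130,"claw":0.2}
  ]
}}

```text
t: 12.55
eef_pos: [0.4788, 0.2454, 0.3165]
tcp_rot: [0.0, 0.999, 0.048, -0.001]
ft_force: [0.1, 0.7, -6.8]
finger_gap: 0.0474
finger_force: 64.2
```

```bash
python3 st.py
```

```text
12.6 [0.4789 0.2454 0.3165] F [ 0.68 -0.09 -6.14] M_tool [ 0.012  0.01  -0.045]
12.65 [0.4789 0.2454 0.3167] F [ 0.24 -0.08 -5.87] M_tool [0.034 0.008 0.008]
12.7 [0.4789 0.2455 0.3168] F [-0.27 -0.11 -6.1 ] M_tool [-0.005  0.027  0.05 ]
12.75 [0.479  0.2455 0.3169] F [-0.44 -0.14 -6.11] M_tool [-0.028 -0.001 -0.032]
[-0.667  0.793  0.256  1.732 -0.3    0.656 -1.719] 0.047349561589413655 64.18922781944275
```

Call:
{"fn": "play_rows", "kwargs": {
  "deltas": [
    {"rx":0,"ry":-8,"rz":0,"tx":22,"ty":0,"tz":1,"claw":0.2},
    {"rx":0,"ry":-16,"rz":0,"tx":43,"ty":0,"tz":6,"claw":0.2},
    {"rx":0,"ry":-24,"rz":0,"tx":63,"ty":0,"tz":13,"claw":0.2},
    {"rx":0,"ry":-32,"rz":0,"tx":82,"ty":0,"tz":24,"claw":0.2},
    {"rx":0,"ry":-38,"rz":0,"tx":95,"ty":0,"tz":33,"claw":0.2},
    {"rx":0,"ry":-38,"rz":0,"tx":95,"ty":0,"tz":33,"claw":0.2},
    {"rx":0,"ry":-38,"rz":0,"tx":95,"ty":0,"tz":33,"claw":0.2},
    {"rx":0,"ry":-38,"rz":0,"tx":95,"ty":0,"tz":33,"claw":0.2},
    {"rx":0,"ry":-38,"rz":0,"tx":95,"ty":0,"tz":33,"claw":0.2},
    {"rx":0,"ry":-38,"rz":0,"tx":95,"ty":0,"tz":33,"claw":0.2},
    {"rx":0,"ry":-38,"rz":0,"tx":95,"ty":0,"tz":33,"claw":0.2},
    {"rx":0,"ry":-38,"rz":0,"tx":95,"ty":0,"tz":33,"claw":0.2},
    {"rx":0,"ry":-38,"rz":0,"tx":95,"ty":0,"tz":33,"claw":0.2}
  ]
}}

```text
t: 14.05
eef_pos: [0.5735, 0.2547, 0.2843]
tcp_rot: [0.016, 0.944, 0.046, -0.325]
ft_force: [0.3, 1.2, -6.0]
finger_gap: 0.0471
finger_force: 64.3
```

```bash
python3 st.py
```

```text
14.1 [0.5735 0.2547 0.2843] F [ 0.46  0.05 -6.83] M_tool [-0.029  1.401 -0.008]
14.15 [0.5735 0.2547 0.2842] F [-0.54  0.07 -5.8 ] M_tool [ 0.04   1.397 -0.015]
14.2 [0.5735 0.2547 0.2842] F [ 0.41  0.26 -6.75] M_tool [0.049 1.365 0.029]
14.25 [0.5735 0.2547 0.2842] F [-0.28 -0.5  -5.77] M_tool [-0.041  1.363 -0.004]
[-0.487  1.107  0.173  1.055 -0.314  1.646 -1.748] 0.047566460807104624 64.25363659858704
```

Call:
{"fn": "play_rows", "kwargs": {
  "deltas": [
    {"rx":0,"ry":8,"rz":0,"tx":-22,"ty":0,"tz":1,"claw":0.2},
    {"rx":0,"ry":16,"rz":0,"tx":-43,"ty":0,"tz":6,"claw":0.2},
    {"rx":0,"ry":24,"rz":0,"tx":-63,"ty":0,"tz":13,"claw":0.2},
    {"rx":0,"ry":32,"rz":0,"tx":-82,"ty":0,"tz":24,"claw":0.2},
    {"rx":0,"ry":38,"rz":0,"tx":-95,"ty":0,"tz":33,"claw":0.2},
    {"rx":0,"ry":38,"rz":0,"tx":-95,"ty":0,"tz":33,"claw":0.2},
    {"rx":0,"ry":38,"rz":0,"tx":-95,"ty":0,"tz":33,"claw":0.2},
    {"rx":0,"ry":38,"rz":0,"tx":-95,"ty":0,"tz":33,"claw":0.2}
  ]
}}

```text
t: 15.05
eef_pos: [0.4795, 0.2454, 0.3165]
tcp_rot: [0.0, 0.999, 0.048, -0.001]
ft_force: [-0.2, 0.7, -5.9]
finger_gap: 0.0473
finger_force: 64.3
```

```bash
python3 st.py; python3 -c "
from h import *
delta(.488,-.230,.10,0)"
```

```text
15.1 [0.4795 0.2454 0.3163] F [ 0.48 -0.58 -6.77] M_tool [ 0.047 -0.079  0.038]
15.15 [0.4794 0.2453 0.3163] F [-0.82  0.23 -7.1 ] M_tool [ 0.029 -0.028  0.021]
15.2 [0.4793 0.2453 0.3163] F [ 0.95 -0.57 -6.55] M_tool [-0.013 -0.065 -0.026]
15.25 [0.4792 0.2453 0.3164] F [ 0.17 -0.29 -6.92] M_tool [ 0.027 -0.032 -0.019]
[-0.667  0.794  0.255  1.732 -0.3    0.656 -1.719] 0.04729117952206632 64.33535635471344
t [-36.7 474.   61.5] r [0.01 0.07 5.5 ] time 15.25
```

The level moment shifted by −0.06 N m and the tipped moment by −0.13 compared with the first case. Both have the right sign for a block sliding to the low end, so this case holds the loose block. Next I carry it to the tray.

Call:
{"fn": "play_rows", "kwargs": {
  "deltas": [
    {"rx":0,"ry":0,"rz":1,"tx":-3,"ty":20,"tz":0,"claw":0.2},
    {"rx":0,"ry":0,"rz":1,"tx":-5,"ty":55,"tz":0,"claw":0.2},
    {"rx":0,"ry":0,"rz":2,"tx":-8,"ty":95,"tz":0,"claw":0.2},
    {"rx":0,"ry":0,"rz":2,"tx":-11,"ty":135,"tz":0,"claw":0.2},
    {"rx":0,"ry":0,"rz":2,"tx":-14,"ty":175,"tz":0,"claw":0.2},
    {"rx":0,"ry":0,"rz":3,"tx":-17,"ty":215,"tz":0,"claw":0.2},
    {"rx":0,"ry":0,"rz":3,"tx":-20,"ty":255,"tz":0,"claw":0.2},
    {"rx":0,"ry":0,"rz":4,"tx":-23,"ty":295,"tz":0,"claw":0.2},
    {"rx":0,"ry":0,"rz":4,"tx":-26,"ty":335,"tz":0,"claw":0.2},
    {"rx":0,"ry":0,"rz":5,"tx":-29,"ty":375,"tz":0,"claw":0.2},
    {"rx":0,"ry":0,"rz":5,"tx":-32,"ty":415,"tz":0,"claw":0.2},
    {"rx":0,"ry":0,"rz":5.5,"tx":-35,"ty":450,"tz":0,"claw":0.2},
    {"rx":0,"ry":0,"rz":5.5,"tx":-37,"ty":470,"tz":0,"claw":0.2},
    {"rx":0,"ry":0,"rz":5.5,"tx":-37,"ty":474,"tz":20,"claw":0.2},
    {"rx":0,"ry":0,"rz":5.5,"tx":-37,"ty":474,"tz":40,"claw":0.2},
    {"rx":0,"ry":0,"rz":5.5,"tx":-37,"ty":474,"tz":60,"claw":0.2},
    {"rx":0,"ry":0,"rz":5.5,"tx":-37,"ty":474,"tz":60,"claw":0.2},
    {"rx":0,"ry":0,"rz":5.5,"tx":-37,"ty":474,"tz":60,"claw":0.2}
  ]
}}

```text
t: 17.05
eef_pos: [0.4877, -0.2301, 0.257]
tcp_rot: [-0.0, 1.0, 0.0, -0.0]
ft_force: [-1.1, -0.4, -5.1]
finger_gap: 0.0471
finger_force: 64.4
```

Run:
```python
from h import *
im=env.capture("side");cv2.imwrite("pics/s3.png",cv2.resize(im[80:280,200:460,::-1],None,fx=2.5,fy=2.5))
delta(.488,-.230,.0374,0)
print(env.read_state()["ft_force"],env.read_state()["joints"])
```

```text
t [ 0.1 -0.1 65. ] r [ 0.01 -0.03  0.02] time 17.1
[ 0.64860151  0.32584521 -5.62051383] [ 0.32672896  0.87831195  0.10397088  1.76977007 -0.16690865  0.50154005
 -1.03052703]
```

View pics/s3.png

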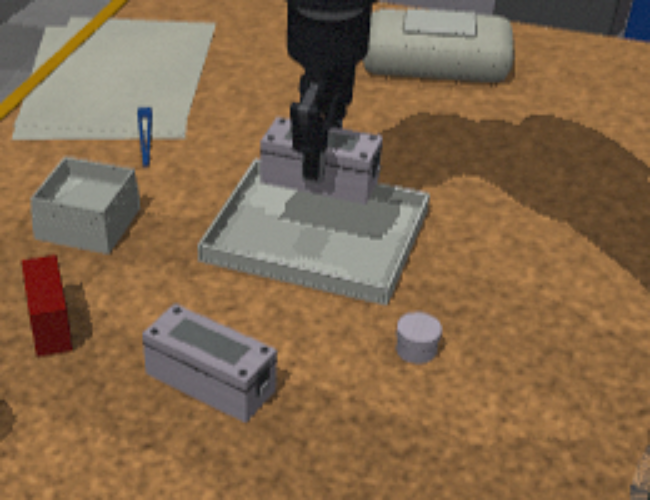

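The crop shows the held case level above the tray: case at (320,160), tray at (315,230). The solid case stands flat at (210,360). I'll lower it gently.

Call:
{"fn": "play_rows", "kwargs": {
  "deltas": [
    {"rx":0,"ry":0,"rz":0,"tx":0,"ty":0,"tz":20,"claw":0.2},
    {"rx":0,"ry":0,"rz":0,"tx":0,"ty":0,"tz":40,"claw":0.2},
    {"rx":0,"ry":0,"rz":0,"tx":0,"ty":0,"tz":52,"claw":0.2},
    {"rx":0,"ry":0,"rz":0,"tx":0,"ty":0,"tz":60,"claw":0.2},
    {"rx":0,"ry":0,"rz":0,"tx":0,"ty":0,"tz":63,"claw":0.2},
    {"rx":0,"ry":0,"rz":0,"tx":0,"ty":0,"tz":64,"claw":0.2},
    {"rx":0,"ry":0,"rz":0,"tx":0,"ty":0,"tz":64,"claw":0.2}
  ]
}}

```text
t: 17.8
eef_pos: [0.4878, -0.2299, 0.1932]
tcp_rot: [0.0, 1.0, 0.0, 0.0]
ft_force: [0.2, 0.3, -6.5]
finger_gap: 0.0476
finger_force: 64.4
```

Call:
{"fn": "play_rows", "kwargs": {
  "deltas": [
    {"rx":0,"ry":0,"rz":0,"tx":0,"ty":0,"tz":1,"claw":0.2},
    {"rx":0,"ry":0,"rz":0,"tx":0,"ty":0,"tz":1.5,"claw":0.2},
    {"rx":0,"ry":0,"rz":0,"tx":0,"ty":0,"tz":1.5,"claw":0.2}
  ]
}}

```text
t: 18.1
eef_pos: [0.4877, -0.2299, 0.1924]
tcp_rot: [0.0, 1.0, 0.0, 0.001]
ft_force: [-5.3, 1.3, 15.4]
finger_gap: 0.0475
finger_force: 67.2
```

Contact at the expected height. I'll release and rise well clear.

Call:
{"fn": "play_rows", "kwargs": {
  "deltas": [
    {"rx":0,"ry":0,"rz":0,"tx":0,"ty":0,"tz":0,"claw":0.6},
    {"rx":0,"ry":0,"rz":0,"tx":0,"ty":0,"tz":0,"claw":1},
    {"rx":0,"ry":0,"rz":0,"tx":0,"ty":0,"tz":0,"claw":1},
    {"rx":0,"ry":0,"rz":0,"tx":0,"ty":0,"tz":0,"claw":1},
    {"rx":0,"ry":0,"rz":0,"tx":0,"ty":0,"tz":-10,"claw":1},
    {"rx":0,"ry":0,"rz":0,"tx":0,"ty":0,"tz":-40,"claw":1},
    {"rx":0,"ry":0,"rz":0,"tx":0,"ty":0,"tz":-80,"claw":1},
    {"rx":0,"ry":0,"rz":0,"tx":0,"ty":0,"tz":-120,"claw":1},
    {"rx":0,"ry":0,"rz":0,"tx":0,"ty":0,"tz":-150,"claw":1},
    {"rx":0,"ry":0,"rz":0,"tx":0,"ty":0,"tz":-150,"claw":1},
    {"rx":0,"ry":0,"rz":0,"tx":0,"ty":0,"tz":-150,"claw":1}
  ]
}}

```text
t: 19.2
eef_pos: [0.4875, -0.2298, 0.3419]
tcp_rot: [0.0, 1.0, 0.0, 0.001]
ft_force: [-0.0, -0.4, -0.9]
finger_gap: 0.0853
finger_force: 0.0
```

Run:
```python
from h import *
im=env.capture("side");cv2.imwrite("pics/s4.png",cv2.resize(im[80:280,200:460,::-1],None,fx=2.5,fy=2.5))
```

```text
(no output)
```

View pics/s4.png

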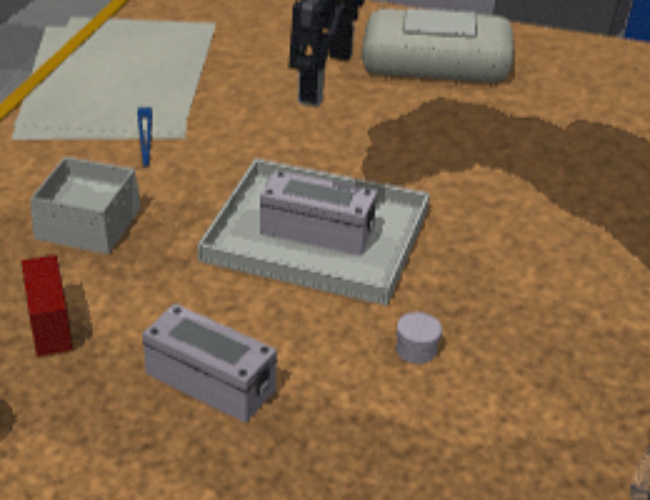

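The crop shows the case lying flat inside the tray at (317,210), the solid one flat on the bench at (210,360), and the gripper clear.

```bash
python3 -c "
from plant import env
print(env.sign_off())"
```

```text
the job is handed in; nothing more can be done
None
```

The job is handed in, with no verdict returned: the case whose block I felt slide to the low end lies flat in the tray, the solid one stands flat on the bench outside it, nothing was dropped, and it took about 19 s.

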